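# Add the matching stone tray to the stack

### The job

The low stack of two aluminium stone-sorting trays on the goldsmith's bench is missing its third tray. Of the two loose trays, take the one whose clipped corners are laid out like the stack's, and set it (do not drop it) on top with clipped corner over clipped corner, so that its skirt is fully home and level over the raised rim; then let go. Leave the other loose tray where it lies, and do not shove the stack away.

Things in the scene. Friction and masses are not known exactly. Their poses are not given: they have to be found in the camera images.
- tray_stack: Two bare aluminium trays joined, 0.6 kg, loose on the bench, 110 (x) x 66 mm (y). Both corners of the +x short end (roughly away from the robot) are clipped 26 mm at 45 deg, the others square. Origin: centre of underside, z up. Flat deck at 38 mm; on it a rim of like outline to 54 mm, tapering: 7.5 mm inside the edge at the deck, 12 at its top; it guides in a tray 8 mm off.
- matching_tray: The tray to add: aluminium, 0.12 kg, 110 (x) x 66 mm (y), both +x corners clipped like the stack's, +x roughly away from the robot. Origin: centre of underside, z up. Hollow skirt 15.5 mm deep; straight outer sides 19 mm high, gripped across the 66 mm; above them a tapered rim to 35 mm. Home, its roof rests on the rim, origin 38.5 mm above the stack's, 4.5 mm play all round; end for end it stays up.
- odd_tray: The other loose tray, to be left alone: same material, size and rim, but its clipped corners are diagonally opposite, at (+x, -y) and (-x, +y). Origin: centre of its underside. The two loose trays lie flat on the bench, one nearer the stack and one farther to the left, in either order.
Not all that is in view belongs to the job. Leave any red look-alike of the tray_stack alone.

How it is judged:
By the outcome, as a careful person would: the job done as asked, in the order asked, and still so for the second after the job is handed in, with the robot touching nothing.
It also fails if it takes over 38 s, if anything falls off the work surface, if the arm or the gripper's body presses on something with over 40 N, if the wrist force passes 120 N, or if a joint passes its speed limit or range.

### The arm

A 7-joint arm with a two-finger parallel gripper is mounted at the origin on a cart in front of the work surface, level with it; the furniture and walls round the work are solid. World frame = base frame: x ahead of the robot, y to its left, z up, the work surface at z = 0. Lengths are in m, angles in rad, forces in N, time in s.
With the tool pointing down it reaches from about 0.425 to 0.95 m from the base axis. Payload 4.7 kg.
Tool frame: the origin (TCP) lies at the very end of the fingers, on their centre line; the grasp point (between the pads) lies 19 mm behind it; x points along the fingers, y is the direction in which the jaws open and shut, and the axes are right-handed (so a half turn about x gives the same grasp; the last joint's range is limited). The gripper opens to 87 mm and grips with 3 to 60 N. Pads are 19 mm wide; open, the fingers measure 117 mm over their backs; the gripper's body (75 mm by 190 mm) begins 51 mm behind the grasp point.
Start: joints at [-1.289, 0.469, -0.049, 1.532, 0.024, 1.141, -0.082], TCP at [0.206, 0.643, 0.197] pointing down, gripper open.
Joint ranges: [-2.59, 2.59], [-0.33, 1.99], [-1.39, 1.29], [0.1, 2.45], [-1.04, 4.18], [0.21, 1.99], [-2.66, 2.66]. Speed limits (rad/s): [2.57, 2.57, 3.14, 3.14, 3.14, 3.14, 3.14].

### API

Orientations are given as a 3x3 rotation matrix whose columns are the frame's x, y, z axes.
In Python, from cell import r, grab_frame gives the robot as it stands. The module is installed in compiled form; this text tells all that it offers.
- The arm moves only by the tool step_arm, never from a script. Its argument "motion" is a list of rows, each an object with "hand": the opening, from 0 (shut) to 1 (fully open); "offset": the shift along the tool's x, y, z in mm, a list of three; "rot": the turn, a rotation vector about the tool's x, y, z in rad, a list of three. In form: [{"hand": hand, "offset": [tx, ty, tz], "rot": [wx, wy, wz]}, ...]. A call has exactly 5 rows; each row is the pose to reach, as a shift and turn from the pose commanded when the call began, along the tool's axes at that moment; what a row does not reach only later rows make up. A row lasts 1/12 s, in which the tool goes at most 41.7 mm and 7.16 degrees, less where a joint would pass 70% of its speed; a pose out of reach is approached as far as the arm can. A call with a gripper value outside its range is refused whole. The fingers move at their own pace and stop on an object; "newtons" is the grip in N (left out, the last holds). Time passes only in rows, so rows that repeat a pose let the fingers close, or fill a call up. It gives the time, the measured TCP pose, the force and the opening at its end, in the units of the state.
- r.sense(): the state, without advancing time (a new reading comes with each control period).
- grab_frame(name): name is "side" or "top"; returns a dict with "color" (400x640x3 uint8, red, green, blue), "fov_y" (degrees; the focal length in pixels is half the picture's height over the tangent of half this angle, whatever the lens; pixels are square), "cx", "cy" (the principal point, pixels), "distortion" ([k1, k2, p1, p2, k3] as OpenCV has them; the pictures are not rectified), "cam_to_world" (4x4, takes a point from camera to world coordinates). Camera axes: x right, y down, z forward; pixel columns grow to the right and rows downward; lengths in m; the calibration is good to about 2 mm. A picture is of the moment at which its call begins. There is no depth.
- r.sign_off(): hands the job in, once; it reports no verdict.
The state is a dict: "time": time; "q": joint angles; "qvel": joint speeds; "effort": joint torques, N m; "position": TCP position; "orientation": TCP orientation; "wrist_force": force on the tool from outside, world axes, zero at the start; "torque": the same for the moment, N m; "grip_width": opening from 0.0 (shut) to 1.0 (fully open).
Only numpy, scipy, OpenCV 4.12 (cv2) and the standard library are available. Lean on these libraries where they do the work, as an engineer would, in place of code of your own. Each camera call takes 0.05 s, during which the arm holds its last target. There are 200 camera calls.

## Working session

There is one attempt and no reset: what is moved stays moved. The work goes in short steps, Python scripts to look and compute and a tool call to move; the robot and the scene stay as the last step left them, time stands still between calls to the robot, and variables do not carry over. Pictures are saved under pics/ and viewed, about 8 in all and at most 12, crops included, and the job is handed in when it is done.

Besides the shell and the picture viewer there is one more tool, called after "Request:" as name(argument=value, ...) on one line, values as JSON. step_arm: Moves the arm, as the interface text tells. Its arguments: {"type":"object","properties":{"motion":{"type":"array","items":{"type":"object","properties":{"hand":{"type":"number"},"offset":{"type":"array","items":{"type":"number"}},"rot":{"type":"array","items":{"type":"number"}}}}},"newtons":{"type":"number"}},"required":["motion"]}

```bash
mkdir -p pics; cat > h.py <<'E'
import numpy as np, cv2, pickle
from cell import r, grab_frame
def snap(n,tag):
    f=grab_frame(n); pickle.dump(f,open(f'pics/{tag}.pkl','wb')); cv2.imwrite(f'pics/{tag}.png',f['color'][:,:,::-1]); return f
def load(tag): return pickle.load(open(f'pics/{tag}.pkl','rb'))
def K(f):
    fl=200/np.tan(np.radians(f['fov_y'])/2); return np.array([[fl,0,f['cx']],[0,fl,f['cy']],[0,0,1]])
def ray(f,px,z):
    p=cv2.undistortPoints(np.array(px,float).reshape(-1,1,2),K(f),np.array(f['distortion'],float))[:,0]
    M=np.array(f['cam_to_world']); d=np.c_[p,np.ones(len(p))]@M[:3,:3].T; o=M[:3,3]
    return o+d*((z-o[2])/d[:,2])[:,None]
def proj(f,P):
    M=np.linalg.inv(np.array(f['cam_to_world'])); rv=cv2.Rodrigues(M[:3,:3])[0]
    return cv2.projectPoints(np.array(P,float).reshape(-1,3),rv,M[:3,3],K(f),np.array(f['distortion'],float))[0][:,0]
E
python3 - <<'E'
from h import *
for n in('top','side'):
    f=snap(n,n+'0'); print(n,np.round(f['cam_to_world'],3).tolist(),f['fov_y'],f['distortion'])
a=cv2.imread('pics/top0.png')
s=r.sense();print(s['time'],s['position'],np.round(s['orientation'],3),s['wrist_force'],s['grip_width'])
E
```

```text
top [[0.007, -0.992, 0.129, 0.3], [-1.0, -0.007, -0.0, -0.133], [0.001, -0.129, -0.992, 1.649], [0.0, 0.0, 0.0, 1.0]] 50.29114006674636 [-0.1095909  0.         0.         0.         0.       ]
side [[0.803, -0.277, 0.527, -0.424], [-0.595, -0.398, 0.698, -1.342], [0.017, -0.874, -0.485, 0.872], [0.0, 0.0, 0.0, 1.0]] 42.90038939923998 [-0.03149553  0.          0.          0.          0.        ]
0.1 [0.20624003 0.64211354 0.19581685] [[-0.     0.306  0.952]
 [-0.002  0.952 -0.306]
 [-1.    -0.002  0.   ]] [ 0.73539992 -0.12293854 -0.49227046] 1.0042660841558508
```

View pics/top0.png

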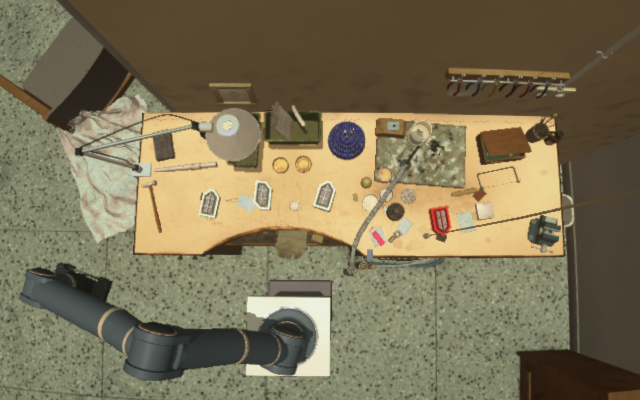

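View pics/side0.png

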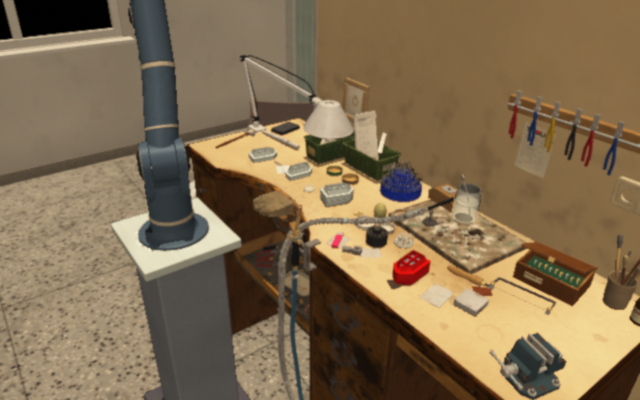

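Top view: the grey tray-like things are at (209,204), (263,195) and (325,195), and the red look-alike is at (440,219). The one at 325 stands tallest in the side view, so it should be the stack. I'll check the outlines in an enlarged crop.

```bash
python3 - <<'E'
from h import *
a=cv2.imread('pics/top0.png'); b=cv2.imread('pics/side0.png')
g=lambda im,x,y,w,h,s:cv2.resize(im[y:y+h,x:x+w],None,fx=s,fy=s,interpolation=cv2.INTER_CUBIC)
t=np.hstack([g(a,192,180,33,48,8),g(a,247,171,33,48,8),g(a,309,171,33,48,8)])
cv2.imwrite('pics/c1.png',t); print(t.shape)
f=load('top0')
for n,p,z in(('A',(209,204),.02),('B',(263,195),.02),('S',(325,195),.05)):print(n,ray(f,[p],z))
E
```

```text
(384, 792, 3)
A [[0.50064704 0.31086229 0.02      ]]
B [[0.53736837 0.10079068 0.02      ]]
S [[ 0.53469027 -0.13910396  0.05      ]]
```

View pics/c1.png

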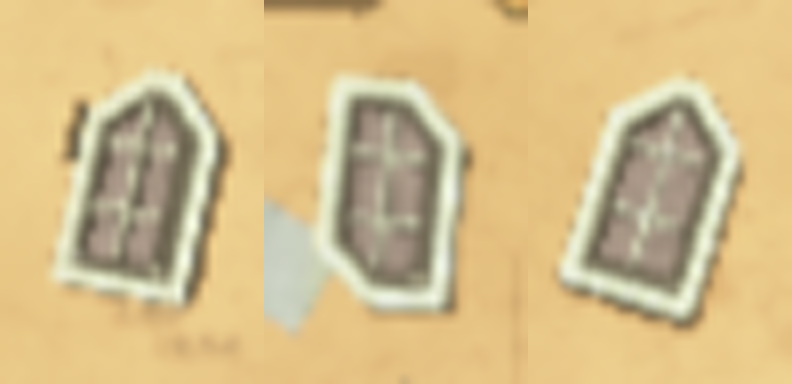

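A (left, pixel 209,204) has both far corners clipped like the stack's (325,195). B (263,195) has diagonal clips, so it is the odd tray. Next I'll fit poses from the corners and overlay them in both views.

```bash
cat >> h.py <<'E'
OUT=np.array([(-55,33),(-55,-33),(29,-33),(55,-7),(55,7),(29,33)])/1e3
def place(p,z,O=OUT):
    c,s=np.cos(p[2]),np.sin(p[2]); return np.c_[O@np.array([[c,s],[-s,c]])+p[:2],np.full(len(O),z)]
E
python3 - <<'E'
from h import *
from scipy.optimize import least_squares
f=load('top0'); fs=load('side0')
a=cv2.imread('pics/top0.png'); b=cv2.imread('pics/side0.png')
A=np.array([(55,280),(188,300),(218,140),(180,75),(148,73),(90,115)],float)
S=np.array([(560,280),(688,322),(740,150),(700,85),(668,80),(612,112)],float)-[528,0]
S4=8
big=lambda im,x,y,w,h,P,s=6:(lambda c:[cv2.polylines(c,[np.int32(((q-[x,y]+.5)*s-.5).round())],True,col,1) for q,col in P] and c)(cv2.resize(im[y:y+h,x:x+w],None,fx=s,fy=s,interpolation=cv2.INTER_CUBIC))
tiles=[]
for n,P,o,z,H in(('A',A,(192,180),.019,.019),('S',S,(309,171),.038,.038)):
    px=(P+.5)/8-.5+o
    s=least_squares(lambda p:(proj(f,place(p,z))-px).ravel(),[*ray(f,[px.mean(0)],z)[0,:2],0],x_scale=.01,loss='soft_l1')
    print(n,np.round(s.x,4),np.round(s.fun.reshape(-1,2),1).tolist())
    for F,im in((f,a),(fs,b)):
        q=[(proj(F,place(s.x,zz)),c) for zz,c in((0,(0,0,255)),(H,(0,200,0)))]
        c=q[1][0].mean(0).astype(int)
        tiles.append(big(im,c[0]-30,c[1]-24,60,48,q))
t=np.vstack([np.hstack(tiles[:2]),np.hstack(tiles[2:])]);cv2.imwrite('pics/c2.png',t);print(t.shape)
E
```

```text
A [ 0.5069  0.3099 -0.1559] [[-0.0, 0.4], [-0.2, 0.7], [0.2, -0.6], [-0.2, -0.0], [0.3, -0.3], [-0.2, -0.1]]
S [ 0.5389 -0.1374 -0.2731] [[-0.3, 0.1], [0.3, -0.3], [-0.1, 0.2], [0.2, 0.0], [0.7, -0.3], [-0.7, 0.2]]
(576, 720, 3)
```

View pics/c2.png

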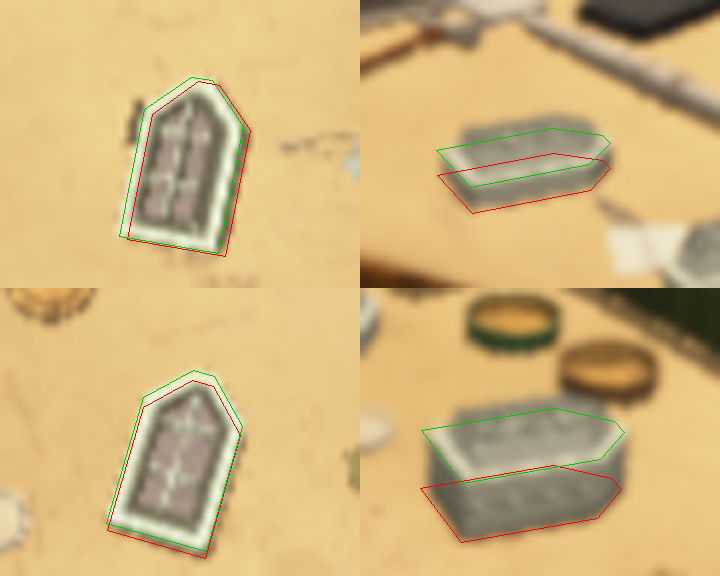

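The fits agree with both views to about 1 px. A is the matching tray at (0.507, 0.310, yaw −0.156), and the stack is at (0.539, −0.137, yaw −0.273). I'll work out the approach move, and check the height of the flexible hose to the right of the stack.

```bash
cat >> h.py <<'E'
def go(p,yaw):
    "offset mm and rot in tool axes from measured pose to TCP p, tool pointing down with tool z along yaw"
    from scipy.spatial.transform import Rotation as Ro
    s=r.sense(); R=np.array(s['orientation']); c,n=np.cos(yaw),np.sin(yaw)
    T=np.array([[0,-n,c],[0,c,n],[-1,0,0]])
    print('off',np.round(R.T@(np.array(p)-s['position'])*1e3,1),'rot',np.round(Ro.from_matrix(R.T@T).as_rotvec(),3),'t',round(s['time'],2))
E
python3 - <<'E'
from h import *
go([.501,.311,.10],-.156)
f=load('top0');fs=load('side0')
for p in((358,240),(364,222),(372,205),(388,180)):
    for z in(0,.05,.1,.15,.2,.3): 
        w=ray(f,[p],z); print(p,z,np.round(w[0,:2],3),proj(fs,w)[0].round())
b=cv2.imread('pics/side0.png');cv2.imwrite('pics/c3.png',cv2.resize(b[120:320,230:430],None,fx=3,fy=3))
E
```

```text
off [  96.2 -225.   381.9] rot [-0.155 -0.     0.002] t 0.1
(358, 240) 0 [ 0.367 -0.268] [319. 232.]
(358, 240) 0.05 [ 0.365 -0.264] [318. 218.]
(358, 240) 0.1 [ 0.363 -0.26 ] [317. 204.]
(358, 240) 0.15 [ 0.361 -0.256] [315. 189.]
(358, 240) 0.2 [ 0.359 -0.252] [314. 174.]
(358, 240) 0.3 [ 0.355 -0.243] [312. 142.]
(364, 222) 0 [ 0.437 -0.291] [341. 229.]
(364, 222) 0.05 [ 0.433 -0.287] [340. 215.]
(364, 222) 0.1 [ 0.429 -0.282] [338. 201.]
(364, 222) 0.15 [ 0.425 -0.277] [337. 186.]
(364, 222) 0.2 [ 0.421 -0.272] [335. 171.]
(364, 222) 0.3 [ 0.412 -0.263] [332. 139.]
(372, 205) 0 [ 0.504 -0.323] [364. 226.]
(372, 205) 0.05 [ 0.498 -0.317] [362. 213.]
(372, 205) 0.1 [ 0.492 -0.312] [360. 199.]
(372, 205) 0.15 [ 0.485 -0.306] [358. 184.]
(372, 205) 0.2 [ 0.479 -0.3  ] [356. 169.]
(372, 205) 0.3 [ 0.467 -0.289] [352. 138.]
(388, 180) 0 [ 0.604 -0.387] [400. 226.]
(388, 180) 0.05 [ 0.594 -0.379] [398. 212.]
(388, 180) 0.1 [ 0.585 -0.372] [395. 198.]
(388, 180) 0.15 [ 0.576 -0.364] [393. 184.]
(388, 180) 0.2 [ 0.567 -0.356] [390. 169.]
(388, 180) 0.3 [ 0.548 -0.341] [385. 138.]
```

View pics/c3.png

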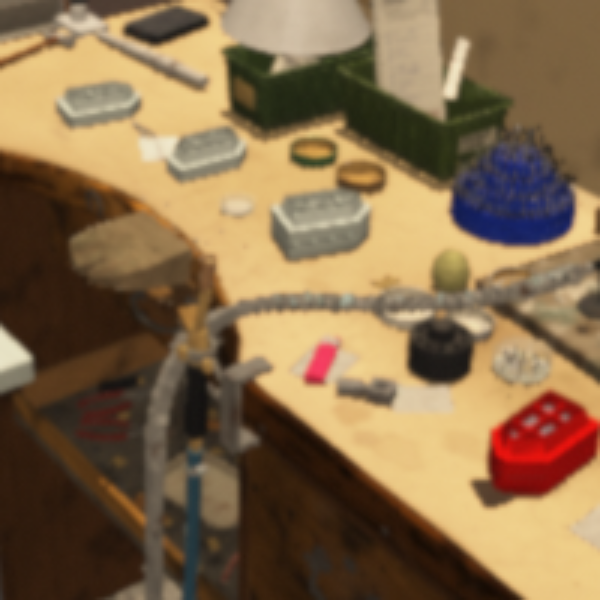

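The crop shows the hose at side row ~220, so it lies about 3 cm above the bench and well to the right of the stack (y < −0.26). The path is clear, so I'll approach.

Request:
step_arm(motion=[{"hand": 1, "offset": [0, -20, 33], "rot": [0, 0, 0]}, {"hand": 1, "offset": [0, -40, 67], "rot": [-0.03, 0, 0]}, {"hand": 1, "offset": [0, -60, 101], "rot": [-0.06, 0, 0]}, {"hand": 1, "offset": [0, -80, 135], "rot": [-0.09, 0, 0]}, {"hand": 1, "offset": [0, -100, 169], "rot": [-0.12, 0, 0]}])

```text
time: 0.52
position: [0.3375, 0.494, 0.1963]
orientation: [[-0.0, 0.188, 0.982], [-0.001, 0.982, -0.188], [-1.0, -0.001, -0.0]]
wrist_force: [0.1, -0.6, 0.2]
grip_width: 1.0
```

```bash
python3 -c "
from h import *
go([.501,.311,.10],-.156)"
```

```text
off [  96.4 -148.9  195. ] rot [-0.033 -0.     0.001] t 0.52
```

Request:
step_arm(motion=[{"hand": 1, "offset": [0, -25, 32], "rot": [0, 0, 0]}, {"hand": 1, "offset": [0, -50, 64], "rot": [-0.01, 0, 0]}, {"hand": 1, "offset": [10, -75, 97], "rot": [-0.02, 0, 0]}, {"hand": 1, "offset": [25, -100, 129], "rot": [-0.033, 0, 0]}, {"hand": 1, "offset": [40, -123, 161], "rot": [-0.033, 0, 0]}])

```text
time: 0.93
position: [0.4706, 0.3448, 0.1577]
orientation: [[0.001, 0.157, 0.988], [0.001, 0.988, -0.157], [-1.0, 0.001, 0.001]]
wrist_force: [-0.2, 0.2, -0.3]
grip_width: 0.999
```

Request:
step_arm(motion=[{"hand": 1, "offset": [12, -9, 12], "rot": [0, 0, 0]}, {"hand": 1, "offset": [28, -18, 24], "rot": [0, 0, 0]}, {"hand": 1, "offset": [45, -26, 34], "rot": [0, 0, 0]}, {"hand": 1, "offset": [56, -26, 34], "rot": [0, 0, 0]}, {"hand": 1, "offset": [56, -26, 34], "rot": [0, 0, 0]}])

```text
time: 1.35
position: [0.4973, 0.314, 0.099]
orientation: [[-0.005, 0.159, 0.987], [-0.003, 0.987, -0.159], [-1.0, -0.004, -0.004]]
wrist_force: [-0.8, 0.8, -0.8]
grip_width: 1.001
```

```bash
python3 -c "
from h import *
go([.501,.311,.003],-.156)
f=snap('top','top1');g=snap('side','side1')
a=cv2.resize(f['color'][165:235,170:240,::-1],None,fx=6,fy=6,interpolation=2)
b=cv2.resize(g['color'][115:185,225:295,::-1],None,fx=6,fy=6,interpolation=2)
cv2.imwrite('pics/c4.png',np.hstack([a,b])[:,:800])"
```

```text
off [96.  -2.   4.5] rot [-0.003 -0.004  0.004] t 1.35
```

View pics/c4.png

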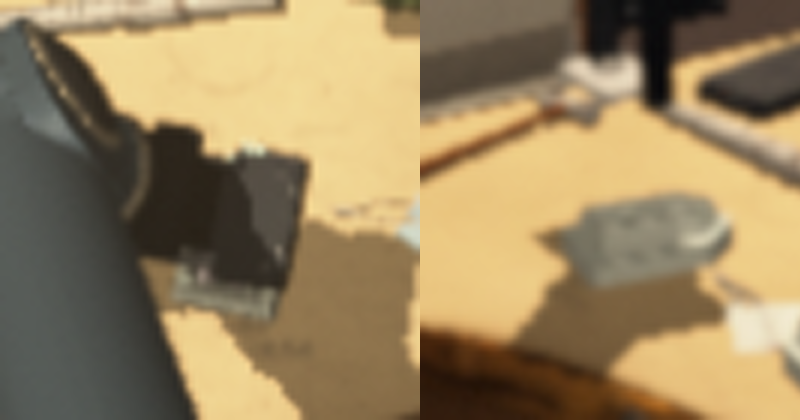

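The top view is mostly covered by the arm. The side view shows the fingers above the tray. I'll descend to just above the rim and compare fingers with tray there.

Request:
step_arm(motion=[{"hand": 1, "offset": [10, -2, 4], "rot": [-0.003, -0.004, 0.004]}, {"hand": 1, "offset": [25, -2, 4], "rot": [-0.003, -0.004, 0.004]}, {"hand": 1, "offset": [40, -2, 4], "rot": [-0.003, -0.004, 0.004]}, {"hand": 1, "offset": [56, -2, 4], "rot": [-0.003, -0.004, 0.004]}, {"hand": 1, "offset": [56, -2, 4], "rot": [-0.003, -0.004, 0.004]}])

```text
time: 1.87
position: [0.5004, 0.3137, 0.0443]
orientation: [[0.001, 0.152, 0.988], [0.002, 0.988, -0.152], [-1.0, 0.002, 0.001]]
wrist_force: [0.5, -0.6, -0.6]
grip_width: 0.999
```

```bash
python3 -c "
from h import *
go([.501,.311,.003],-.156)
g=snap('side','side1b')
s=r.sense();R=np.array(s['orientation']);c=cv2.resize(g['color'][100:190,220:320,::-1],None,fx=6,fy=6,interpolation=2)
for dy in(-.0435,.0435):
  for dz in(-.0095,.0095):
    q=proj(g,s['position']+R@[0,dy,dz])[0];q=((q-[220,100]+.5)*6).round();cv2.circle(c,(int(q[0]),int(q[1])),3,(0,0,255),-1)
cv2.polylines(c,[np.int32((proj(g,place([.5069,.3099,-.156],.019))-[220,100]+.5)*6)],True,(0,255,0),1)
cv2.imwrite('pics/c5.png',c)"
```

```text
off [41.3 -2.6  0.9] rot [ 0.004  0.001 -0.002] t 1.87
```

View pics/c5.png

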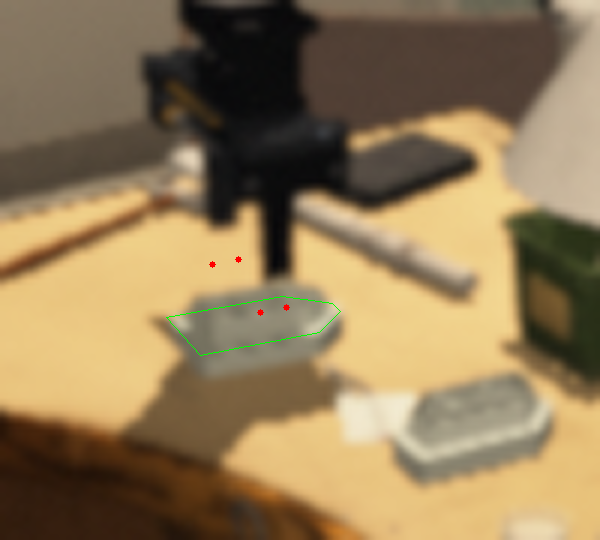

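The fingers (tile 222 and 278) line up horizontally with the predicted positions (225, 273). The black part ends ~20 mm above the computed tips, and the body's lower edge fits its 70 mm length, so the tips are probably light-coloured. I'll descend slowly and watch the force.

Request:
step_arm(motion=[{"hand": 1, "offset": [4, -2, 1], "rot": [0.003, 0, 0]}, {"hand": 1, "offset": [9, -2, 1], "rot": [0.003, 0, 0]}, {"hand": 1, "offset": [14, -2, 1], "rot": [0.003, 0, 0]}, {"hand": 1, "offset": [19, -2, 1], "rot": [0.003, 0, 0]}, {"hand": 1, "offset": [24, -2, 1], "rot": [0.003, 0, 0]}])

```text
time: 2.33
position: [0.5036, 0.3111, 0.0217]
orientation: [[0.005, 0.157, 0.988], [0.004, 0.988, -0.157], [-1.0, 0.004, 0.004]]
wrist_force: [1.5, 0.8, -0.1]
grip_width: 0.999
```

```bash
python3 -c "
from h import *
go([.501,.311,.004],-.156)
print(r.sense()['wrist_force'])
g=snap('side','side2')
cv2.imwrite('pics/c6.png',cv2.resize(g['color'][115:175,230:300,::-1],None,fx=8,fy=8,interpolation=2))"
```

```text
off [17.7 -0.5 -2.6] rot [-0.002  0.004 -0.004] t 2.33
[ 1.48288024  0.77133089 -0.05090733]
```

View pics/c6.png

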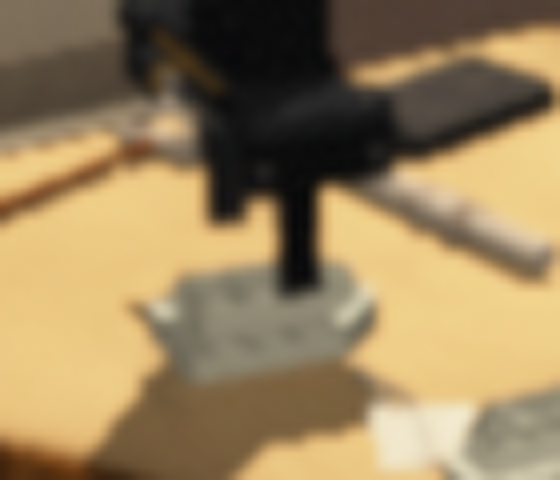

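The black fingers straddle the tray (near finger end at tile 300,293) with no contact force. I'll descend to z≈0.004 and then close. The grip width, expected 0.76, will show whether the pads are on the straight sides.

Request:
step_arm(motion=[{"hand": 1, "offset": [5, 0, -1], "rot": [0, 0.003, -0.003]}, {"hand": 1, "offset": [9, 0, -2], "rot": [0, 0.004, -0.004]}, {"hand": 1, "offset": [13, 0, -2], "rot": [0, 0.004, -0.004]}, {"hand": 1, "offset": [16, 0, -2], "rot": [0, 0.004, -0.004]}, {"hand": 1, "offset": [17, 0, -2], "rot": [0, 0.004, -0.004]}])

```text
time: 2.8
position: [0.5012, 0.3111, 0.0041]
orientation: [[-0.001, 0.157, 0.988], [-0.0, 0.988, -0.157], [-1.0, -0.001, -0.001]]
wrist_force: [-0.2, 0.1, -0.7]
grip_width: 1.003
```

Request:
step_arm(motion=[{"hand": 0.9, "offset": [0, 0, 0], "rot": [0, 0, 0]}, {"hand": 0.8, "offset": [0, 0, 0], "rot": [0, 0, 0]}, {"hand": 0.65, "offset": [0, 0, 0], "rot": [0, 0, 0]}, {"hand": 0.6, "offset": [0, 0, 0], "rot": [0, 0, 0]}, {"hand": 0.6, "offset": [0, 0, 0], "rot": [0, 0, 0]}], newtons=15)

```text
time: 3.22
position: [0.5017, 0.3114, 0.005]
orientation: [[0.0, 0.157, 0.988], [0.0, 0.988, -0.157], [-1.0, 0.0, 0.0]]
wrist_force: [0.1, 0.0, 0.7]
grip_width: 0.706
```

Request:
step_arm(motion=[{"hand": 0.6, "offset": [0, 0, 0], "rot": [0, 0, 0]}, {"hand": 0.6, "offset": [0, 0, 0], "rot": [0, 0, 0]}, {"hand": 0.6, "offset": [0, 0, 0], "rot": [0, 0, 0]}, {"hand": 0.6, "offset": [0, 0, 0], "rot": [0, 0, 0]}, {"hand": 0.6, "offset": [0, 0, 0], "rot": [0, 0, 0]}], newtons=15)

```text
time: 3.63
position: [0.5016, 0.3113, 0.0048]
orientation: [[0.0, 0.157, 0.988], [0.0, 0.988, -0.157], [-1.0, 0.0, 0.0]]
wrist_force: [-0.0, 0.0, 0.9]
grip_width: 0.605
```

```bash
python3 -c "
from h import *
s=r.sense();print(s['grip_width'],s['position'],s['wrist_force'])
g=snap('side','side3');f=snap('top','top3')
a=cv2.resize(g['color'][115:175,230:300,::-1],None,fx=7,fy=7,interpolation=2)
b=cv2.resize(f['color'][175:235,185:230,::-1],None,fx=7,fy=7,interpolation=2)
cv2.imwrite('pics/c7.png',np.hstack([a,b]))"
```

```text
0.6047907009756087 [0.50156182 0.31129444 0.00483137] [-0.01089468  0.018782    0.9124254 ]
```

View pics/c7.png

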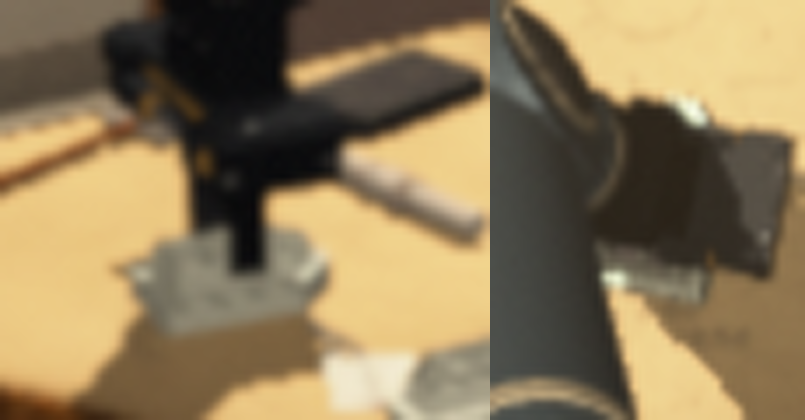

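The fingers closed to 0.605 (52.6 mm) without meeting the 66 mm sides, so they are above the deck. This agrees with the pictures: the real fingertips sit about 20 mm higher than the reported TCP. I'll open and feel my way lower.

Request:
step_arm(motion=[{"hand": 1, "offset": [0, 0, 0], "rot": [0, 0, 0]}, {"hand": 1, "offset": [0, 0, 0], "rot": [0, 0, 0]}, {"hand": 1, "offset": [0, 0, 0], "rot": [0, 0, 0]}, {"hand": 1, "offset": [0, 0, 0], "rot": [0, 0, 0]}, {"hand": 1, "offset": [0, 0, 0], "rot": [0, 0, 0]}])

```text
time: 4.15
position: [0.5016, 0.3113, 0.0048]
orientation: [[0.0, 0.157, 0.988], [0.0, 0.988, -0.157], [-1.0, 0.0, 0.0]]
wrist_force: [0.3, 0.9, 0.5]
grip_width: 0.895
```

Request:
step_arm(motion=[{"hand": 1, "offset": [0, 0, 0], "rot": [0, 0, 0]}, {"hand": 1, "offset": [2, 0, 0], "rot": [0, 0, 0]}, {"hand": 1, "offset": [4, 0, 0], "rot": [0, 0, 0]}, {"hand": 1, "offset": [6, 0, 0], "rot": [0, 0, 0]}, {"hand": 1, "offset": [8, 0, 0], "rot": [0, 0, 0]}])

```text
time: 4.57
position: [0.5014, 0.3112, -0.0035]
orientation: [[-0.0, 0.157, 0.988], [-0.0, 0.988, -0.157], [-1.0, -0.0, -0.0]]
wrist_force: [-0.2, -0.5, -0.2]
grip_width: 0.997
```

Reported z is −3.5 mm with no contact, so the tips are indeed higher than reported. I'll continue down gently.

Request:
step_arm(motion=[{"hand": 1, "offset": [2, 0, 0], "rot": [0, 0, 0]}, {"hand": 1, "offset": [4, 0, 0], "rot": [0, 0, 0]}, {"hand": 1, "offset": [6, 0, 0], "rot": [0, 0, 0]}, {"hand": 1, "offset": [8, 0, 0], "rot": [0, 0, 0]}, {"hand": 1, "offset": [8, 0, 0], "rot": [0, 0, 0]}])

```text
time: 4.98
position: [0.5013, 0.3111, -0.0117]
orientation: [[-0.001, 0.157, 0.988], [-0.0, 0.988, -0.157], [-1.0, -0.0, -0.001]]
wrist_force: [-0.0, 0.8, 0.0]
grip_width: 0.999
```

Request:
step_arm(motion=[{"hand": 1, "offset": [1, 0, 0], "rot": [0, 0, 0]}, {"hand": 1, "offset": [2, 0, 0], "rot": [0, 0, 0]}, {"hand": 1, "offset": [3, 0, 0], "rot": [0, 0, 0]}, {"hand": 1, "offset": [3, 0, 0], "rot": [0, 0, 0]}, {"hand": 1, "offset": [3, 0, 0], "rot": [0, 0, 0]}])

```text
time: 5.4
position: [0.5015, 0.3113, -0.0142]
orientation: [[-0.0, 0.157, 0.988], [0.0, 0.988, -0.157], [-1.0, 0.0, -0.0]]
wrist_force: [-1.2, -0.5, -0.2]
grip_width: 1.0
```

Request:
step_arm(motion=[{"hand": 1, "offset": [1, 0, 0], "rot": [0, 0, 0]}, {"hand": 1, "offset": [2, 0, 0], "rot": [0, 0, 0]}, {"hand": 1, "offset": [2, 0, 0], "rot": [0, 0, 0]}, {"hand": 1, "offset": [2, 0, 0], "rot": [0, 0, 0]}, {"hand": 1, "offset": [2, 0, 0], "rot": [0, 0, 0]}])

```text
time: 5.82
position: [0.5015, 0.3113, -0.0162]
orientation: [[0.0, 0.157, 0.988], [0.0, 0.988, -0.157], [-1.0, 0.0, -0.0]]
wrist_force: [1.0, 0.3, 0.3]
grip_width: 0.997
```

Request:
step_arm(motion=[{"hand": 1, "offset": [1, 0, 0], "rot": [0, 0, 0]}, {"hand": 1, "offset": [1, 0, 0], "rot": [0, 0, 0]}, {"hand": 1, "offset": [1, 0, 0], "rot": [0, 0, 0]}, {"hand": 1, "offset": [1, 0, 0], "rot": [0, 0, 0]}, {"hand": 1, "offset": [1, 0, 0], "rot": [0, 0, 0]}])

```text
time: 6.23
position: [0.5015, 0.3113, -0.0172]
orientation: [[-0.0, 0.157, 0.988], [0.0, 0.988, -0.157], [-1.0, 0.0, -0.0]]
wrist_force: [-0.4, -0.8, -0.4]
grip_width: 0.998
```

No contact yet, and the tips are probably 2–6 mm above the bench. I'll close here.

Request:
step_arm(motion=[{"hand": 0.6, "offset": [0, 0, 0], "rot": [0, 0, 0]}, {"hand": 0.6, "offset": [0, 0, 0], "rot": [0, 0, 0]}, {"hand": 0.6, "offset": [0, 0, 0], "rot": [0, 0, 0]}, {"hand": 0.6, "offset": [0, 0, 0], "rot": [0, 0, 0]}, {"hand": 0.6, "offset": [0, 0, 0], "rot": [0, 0, 0]}], newtons=25)

```text
time: 6.65
position: [0.5016, 0.3114, -0.0172]
orientation: [[0.0, 0.157, 0.988], [0.0, 0.988, -0.157], [-1.0, 0.0, 0.0]]
wrist_force: [-0.3, 0.6, -0.0]
grip_width: 0.751
```

Request:
step_arm(motion=[{"hand": 0.6, "offset": [0, 0, 0], "rot": [0, 0, 0]}, {"hand": 0.6, "offset": [0, 0, 0], "rot": [0, 0, 0]}, {"hand": 0.6, "offset": [0, 0, 0], "rot": [0, 0, 0]}, {"hand": 0.6, "offset": [0, 0, 0], "rot": [0, 0, 0]}, {"hand": 0.6, "offset": [0, 0, 0], "rot": [0, 0, 0]}])

```text
time: 7.07
position: [0.5016, 0.3114, -0.0172]
orientation: [[0.0, 0.157, 0.988], [0.0, 0.988, -0.157], [-1.0, 0.0, 0.0]]
wrist_force: [-0.7, 1.2, 0.1]
grip_width: 0.751
```

Gripped at 0.751 (65.4 mm), so the pads are on the 66 mm sides. Now lift.

Request:
step_arm(motion=[{"hand": 0.6, "offset": [-5, 0, 0], "rot": [0, 0, 0]}, {"hand": 0.6, "offset": [-15, 0, 0], "rot": [0, 0, 0]}, {"hand": 0.6, "offset": [-35, 0, 0], "rot": [0, 0, 0]}, {"hand": 0.6, "offset": [-60, 0, 0], "rot": [0, 0, 0]}, {"hand": 0.6, "offset": [-85, 0, 0], "rot": [0, 0, 0]}])

```text
time: 7.48
position: [0.5012, 0.3108, 0.0691]
orientation: [[-0.001, 0.157, 0.988], [-0.001, 0.988, -0.157], [-1.0, -0.001, -0.001]]
wrist_force: [-0.8, -0.1, -1.4]
grip_width: 0.755
```

```bash
python3 -c "
from h import *
go([.5336,-.1359,.083],-.273);s=r.sense();print(s['grip_width'],s['wrist_force'],s['position'])"
```

```text
off [ -13.7 -436.   102.3] rot [ 0.115 -0.001  0.001] t 7.48
0.7552394232105714 [-0.79437648 -0.0500146  -1.44538716] [0.50119422 0.31080064 0.0690791 ]
```

Weight of ~1.2 N is felt, so the tray is held. Carry it across in two calls.

Request:
step_arm(motion=[{"hand": 0.6, "offset": [-5, -20, 5], "rot": [0, 0, 0]}, {"hand": 0.6, "offset": [-10, -50, 12], "rot": [0.01, 0, 0]}, {"hand": 0.6, "offset": [-14, -85, 20], "rot": [0.02, 0, 0]}, {"hand": 0.6, "offset": [-14, -120, 28], "rot": [0.03, 0, 0]}, {"hand": 0.6, "offset": [-14, -155, 36], "rot": [0.04, 0, 0]}])

```text
time: 7.9
position: [0.5129, 0.1511, 0.0831]
orientation: [[0.002, 0.197, 0.981], [0.001, 0.981, -0.197], [-1.0, 0.001, 0.001]]
wrist_force: [-0.1, -0.7, -0.1]
grip_width: 0.752
```

Request:
step_arm(motion=[{"hand": 0.6, "offset": [0, -35, 8], "rot": [0.01, 0, 0]}, {"hand": 0.6, "offset": [0, -70, 16], "rot": [0.02, 0, 0]}, {"hand": 0.6, "offset": [0, -105, 24], "rot": [0.03, 0, 0]}, {"hand": 0.6, "offset": [0, -140, 32], "rot": [0.04, 0, 0]}, {"hand": 0.6, "offset": [0, -170, 39], "rot": [0.05, 0, 0]}])

```text
time: 8.32
position: [0.5173, -0.0247, 0.0828]
orientation: [[0.001, 0.247, 0.969], [-0.0, 0.969, -0.247], [-1.0, -0.0, 0.001]]
wrist_force: [-0.4, -0.2, -1.0]
grip_width: 0.755
```

```bash
python3 -c "
from h import *
go([.5336,-.1359,.083],-.273);s=r.sense();print(s['grip_width'],s['wrist_force'],s['position'])"
```

```text
off [-1.000e-01 -1.037e+02  4.330e+01] rot [0.023 0.001 0.   ] t 8.32
0.7552543500796325 [-0.35003174 -0.24738819 -1.02558614] [ 0.51729634 -0.02466657  0.08280582]
```

Request:
step_arm(motion=[{"hand": 0.6, "offset": [0, -28, 12], "rot": [0.01, 0, 0]}, {"hand": 0.6, "offset": [0, -56, 24], "rot": [0.02, 0, 0]}, {"hand": 0.6, "offset": [0, -80, 34], "rot": [0.023, 0, 0]}, {"hand": 0.6, "offset": [0, -97, 40], "rot": [0.023, 0, 0]}, {"hand": 0.6, "offset": [0, -103, 43], "rot": [0.023, 0, 0]}])

```text
time: 8.73
position: [0.5338, -0.1363, 0.0827]
orientation: [[0.001, 0.273, 0.962], [-0.002, 0.962, -0.273], [-1.0, -0.001, 0.001]]
wrist_force: [-0.1, -1.4, -1.4]
grip_width: 0.754
```

Request:
step_arm(motion=[{"hand": 0.6, "offset": [4, 0, 0], "rot": [0, 0, 0]}, {"hand": 0.6, "offset": [10, 0, 0], "rot": [0, 0, 0]}, {"hand": 0.6, "offset": [12, 0, 0], "rot": [0, 0, 0]}, {"hand": 0.6, "offset": [12, 0, 0], "rot": [0, 0, 0]}, {"hand": 0.6, "offset": [12, 0, 0], "rot": [0, 0, 0]}])

```text
time: 9.15
position: [0.5338, -0.1306, 0.0694]
orientation: [[-0.001, 0.265, 0.964], [0.001, 0.964, -0.265], [-1.0, 0.0, -0.001]]
wrist_force: [0.6, 0.1, -2.1]
grip_width: 0.755
```

```bash
python3 - <<'E'
from h import *
go([.5336,-.1359,.053],-.273);s=r.sense();print(s['grip_width'],s['position'])
f=snap('top','top4');g=snap('side','side4')
p=np.array(s['position']);R=np.array(s['orientation']);yaw=np.arctan2(R[1,2],R[0,2])
c=p[:2]+.0055*np.array([np.cos(yaw),np.sin(yaw)]);T=[*c,yaw];S=[.5389,-.1374,-.2731];print(T)
out=[]
for F,x,y in((f,295,160),(g,305,160)):
    im=cv2.resize(F['color'][y:y+60,x:x+65,::-1],None,fx=6,fy=6,interpolation=2)
    for P,z,col in((T,p[2]+.017,(255,0,255)),(T,p[2]+.036,(255,0,0)),(S,0,(0,0,255)),(S,.038,(0,200,0))):
        cv2.polylines(im,[np.int32((proj(F,place(P,z))-[x,y]+.5)*6)],True,col,1)
    out.append(im)
cv2.imwrite('pics/c8.png',np.hstack(out))
E
```

```text
off [16.4 -5.2  1.3] rot [ 0.005 -0.001 -0.   ] t 9.15
0.7552567267920549 [ 0.53378286 -0.13057491  0.06937617]
[np.float64(0.5390858967741801), np.float64(-0.13203360143719042), np.float64(-0.26842920472286724)]
```

View pics/c8.png

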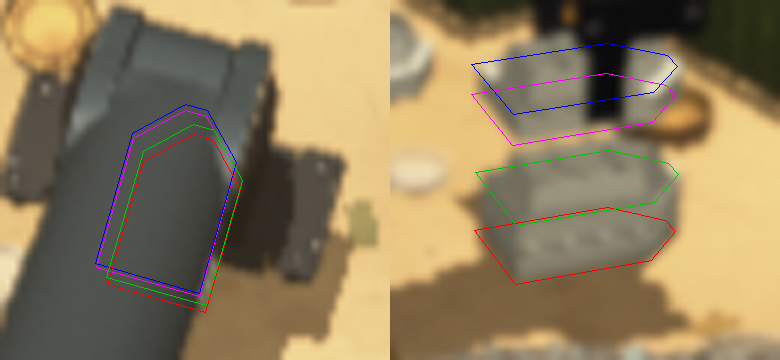

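The side view shows the tray hanging over the stack, clips to clips. Both outlines sit about equally off the projections, and the arm drifted about 5 mm in +y. I'll correct that, lower a bit, and measure the left and right silhouettes of tray and stack against their models numerically.

Request:
step_arm(motion=[{"hand": 0.6, "offset": [3, -3, 1], "rot": [0.003, 0, 0]}, {"hand": 0.6, "offset": [6, -5, 1], "rot": [0.005, 0, 0]}, {"hand": 0.6, "offset": [9, -5, 1], "rot": [0.005, 0, 0]}, {"hand": 0.6, "offset": [9, -5, 1], "rot": [0.005, 0, 0]}, {"hand": 0.6, "offset": [9, -5, 1], "rot": [0.005, 0, 0]}])

```text
time: 9.67
position: [0.5333, -0.1373, 0.0604]
orientation: [[-0.001, 0.273, 0.962], [0.0, 0.962, -0.273], [-1.0, 0.0, -0.001]]
wrist_force: [0.0, -0.4, 0.5]
grip_width: 0.756
```

```bash
cat > m.py <<'E'
from h import *
g=snap('side','side5');s=r.sense()
p=np.array(s['position']);R=np.array(s['orientation']);yaw=np.arctan2(R[1,2],R[0,2])
T=[*(p[:2]+.0055*np.array([np.cos(yaw),np.sin(yaw)])),yaw];S=[.5389,-.1374,-.2731]
print('pos',p.round(4),'tilt',R[2].round(4),'T',np.round(T,4),'F',np.round(s['wrist_force'],1))
hsv=cv2.cvtColor(g['color'],cv2.COLOR_RGB2HSV)[:,:,1].astype(float)
def cross(row,x0,step,lim=9):
    v=[hsv[row,int(x0)+step*k] for k in range(-lim,lim+1)]  # inside -> outside
    i=int(np.argmax(np.diff(v)));return int(x0)+step*(i-lim+.5), round(max(np.diff(v)))
for n,P,zs in(('tray',T,(p[2]+.021,p[2]+.025,p[2]+.029)),('stack',S,(.008,.014,.02,.026,.032))):
    for z in zs:
        q=proj(g,place(P,z)); l=q[np.argmin(q[:,0])]; rr=q[np.argmax(q[:,0])]
        a=cross(round(l[1]),l[0],-1);b=cross(round(rr[1]),rr[0],1)
        print(n,round(z,3),'L',round(a[0]-l[0],1),a[1],'R',round(b[0]-rr[0],1),b[1])
im=cv2.resize(g['color'][155:220,300:365,::-1],None,fx=9,fy=9,interpolation=2);cv2.imwrite('pics/c9.png',im)
go([.5336,-.1359,.0215],-.273)
E
python3 m.py
```

```text
pos [ 0.5335 -0.1373  0.0606] tilt [-1.e+00  1.e-04 -4.e-04] T [ 0.5388 -0.1388 -0.2759] F [-0.2 -0.2 -0.9]
tray 0.082 L 1.4 32 R 0.2 43
tray 0.086 L 1.4 41 R 0.1 50
tray 0.09 L 1.4 38 R 1.1 47
stack 0.008 L 0.9 34 R 0.4 32
stack 0.014 L 0.8 37 R 0.3 30
stack 0.02 L 1.8 31 R 0.2 34
stack 0.026 L 1.8 35 R 0.1 35
stack 0.032 L 1.8 30 R 0.1 32
off [39.1  1.4 -0.3] rot [-0.003 -0.    -0.   ] t 9.72
```

View pics/c9.png

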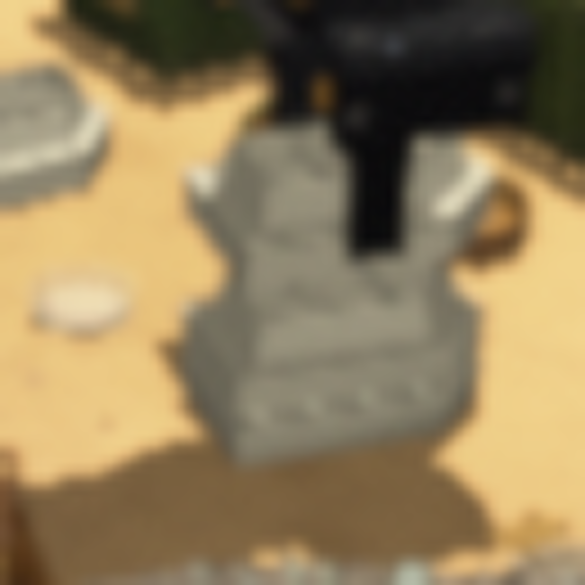

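The tray silhouette offsets match the stack's within about half a pixel (1–2 mm), so it is aligned within the 8 mm lead-in. Clip is over clip. Now I'll lower in stages, watching the force.

Request:
step_arm(motion=[{"hand": 0.6, "offset": [4, 1, 0], "rot": [-0.003, 0, 0]}, {"hand": 0.6, "offset": [9, 1, 0], "rot": [-0.003, 0, 0]}, {"hand": 0.6, "offset": [14, 1, 0], "rot": [-0.003, 0, 0]}, {"hand": 0.6, "offset": [19, 1, 0], "rot": [-0.003, 0, 0]}, {"hand": 0.6, "offset": [22, 1, 0], "rot": [-0.003, 0, 0]}])

```text
time: 10.13
position: [0.5334, -0.1362, 0.0378]
orientation: [[-0.001, 0.269, 0.963], [0.0, 0.963, -0.269], [-1.0, -0.0, -0.001]]
wrist_force: [0.2, 0.6, -0.2]
grip_width: 0.755
```

Request:
step_arm(motion=[{"hand": 0.6, "offset": [2, 0, 0], "rot": [0, 0, 0]}, {"hand": 0.6, "offset": [4, 0, 0], "rot": [0, 0, 0]}, {"hand": 0.6, "offset": [6, 0, 0], "rot": [0, 0, 0]}, {"hand": 0.6, "offset": [7, 0, 0], "rot": [0, 0, 0]}, {"hand": 0.6, "offset": [7, 0, 0], "rot": [0, 0, 0]}])

```text
time: 10.55
position: [0.5338, -0.1363, 0.0316]
orientation: [[-0.0, 0.269, 0.963], [0.0, 0.963, -0.269], [-1.0, 0.0, -0.0]]
wrist_force: [-0.4, 0.3, -1.8]
grip_width: 0.755
```

Request:
step_arm(motion=[{"hand": 0.6, "offset": [2, 0, 0], "rot": [0, 0, 0]}, {"hand": 0.6, "offset": [4, 0, 0], "rot": [0, 0, 0]}, {"hand": 0.6, "offset": [6, 0, 0], "rot": [0, 0, 0]}, {"hand": 0.6, "offset": [8, 0, 0], "rot": [0, 0, 0]}, {"hand": 0.6, "offset": [8, 0, 0], "rot": [0, 0, 0]}])

```text
time: 10.97
position: [0.5335, -0.1362, 0.0233]
orientation: [[-0.001, 0.269, 0.963], [0.0, 0.963, -0.269], [-1.0, -0.0, -0.001]]
wrist_force: [-0.6, 1.0, -0.9]
grip_width: 0.754
```

Request:
step_arm(motion=[{"hand": 0.6, "offset": [1, 0, 0], "rot": [0, 0, 0]}, {"hand": 0.6, "offset": [2, 0, 0], "rot": [0, 0, 0]}, {"hand": 0.6, "offset": [2, 0, 0], "rot": [0, 0, 0]}, {"hand": 0.6, "offset": [2, 0, 0], "rot": [0, 0, 0]}, {"hand": 0.6, "offset": [2, 0, 0], "rot": [0, 0, 0]}])

```text
time: 11.38
position: [0.5339, -0.1363, 0.0218]
orientation: [[0.0, 0.269, 0.963], [0.0, 0.963, -0.269], [-1.0, 0.0, -0.0]]
wrist_force: [-0.4, -0.3, -0.4]
grip_width: 0.753
```

Request:
step_arm(motion=[{"hand": 0.6, "offset": [0.5, 0, 0], "rot": [0, 0, 0]}, {"hand": 0.6, "offset": [1, 0, 0], "rot": [0, 0, 0]}, {"hand": 0.6, "offset": [1, 0, 0], "rot": [0, 0, 0]}, {"hand": 0.6, "offset": [1, 0, 0], "rot": [0, 0, 0]}, {"hand": 0.6, "offset": [1, 0, 0], "rot": [0, 0, 0]}])

```text
time: 11.8
position: [0.5341, -0.1364, 0.0213]
orientation: [[0.0, 0.269, 0.963], [0.0, 0.963, -0.269], [-1.0, 0.0, 0.0]]
wrist_force: [-1.3, 1.5, 6.2]
grip_width: 0.754
```

There is 6 N of contact at exactly the expected home height (0.0213). Release, then retreat straight up.

Request:
step_arm(motion=[{"hand": 0.8, "offset": [0, 0, 0], "rot": [0, 0, 0]}, {"hand": 0.9, "offset": [0, 0, 0], "rot": [0, 0, 0]}, {"hand": 1, "offset": [0, 0, 0], "rot": [0, 0, 0]}, {"hand": 1, "offset": [0, 0, 0], "rot": [0, 0, 0]}, {"hand": 1, "offset": [0, 0, 0], "rot": [0, 0, 0]}])

```text
time: 12.22
position: [0.5339, -0.1363, 0.0206]
orientation: [[-0.0, 0.269, 0.963], [0.0, 0.963, -0.269], [-1.0, 0.0, -0.0]]
wrist_force: [-0.5, -0.1, -0.0]
grip_width: 0.972
```

Request:
step_arm(motion=[{"hand": 1, "offset": [-2, 0, 0], "rot": [0, 0, 0]}, {"hand": 1, "offset": [-8, 0, 0], "rot": [0, 0, 0]}, {"hand": 1, "offset": [-20, 0, 0], "rot": [0, 0, 0]}, {"hand": 1, "offset": [-40, 0, 0], "rot": [0, 0, 0]}, {"hand": 1, "offset": [-65, 0, 0], "rot": [0, 0, 0]}])

```text
time: 12.63
position: [0.533, -0.1362, 0.0863]
orientation: [[-0.002, 0.27, 0.963], [0.0, 0.963, -0.27], [-1.0, -0.0, -0.002]]
wrist_force: [0.6, 0.3, -0.8]
grip_width: 1.0
```

Request:
step_arm(motion=[{"hand": 1, "offset": [-30, 10, -5], "rot": [0, 0, 0]}, {"hand": 1, "offset": [-60, 35, -10], "rot": [0, 0, 0]}, {"hand": 1, "offset": [-80, 70, -20], "rot": [0, 0, 0]}, {"hand": 1, "offset": [-90, 105, -30], "rot": [0, 0, 0]}, {"hand": 1, "offset": [-90, 140, -40], "rot": [0, 0, 0]}])

```text
time: 13.05
position: [0.5352, 0.0105, 0.1804]
orientation: [[0.008, 0.271, 0.963], [0.001, 0.963, -0.271], [-1.0, 0.003, 0.007]]
wrist_force: [1.4, 0.6, -0.3]
grip_width: 1.003
```

Request:
step_arm(motion=[{"hand": 1, "offset": [0, 35, -10], "rot": [0, 0, 0]}, {"hand": 1, "offset": [0, 70, -20], "rot": [0, 0, 0]}, {"hand": 1, "offset": [0, 105, -30], "rot": [0, 0, 0]}, {"hand": 1, "offset": [0, 130, -38], "rot": [0, 0, 0]}, {"hand": 1, "offset": [0, 140, -40], "rot": [0, 0, 0]}])

```text
time: 13.47
position: [0.5315, 0.1603, 0.1771]
orientation: [[0.001, 0.263, 0.965], [0.003, 0.965, -0.263], [-1.0, 0.003, 0.0]]
wrist_force: [0.4, 0.4, -0.4]
grip_width: 1.0
```

```bash
python3 - <<'E'
from h import *
f=snap('top','top9');g=snap('side','side9');S=[.5389,-.1374,-.2731]
out=[]
for F,x,y,w,h in((f,235,160,110,60),(g,305,165,55,60)):
    im=cv2.resize(F['color'][y:y+h,x:x+w,::-1],None,fx=4.8,fy=4.8,interpolation=2)
    for z,col in((0,(0,0,255)),(.0575,(0,200,0))): cv2.polylines(im,[np.int32((proj(F,place(S,z))-[x,y]+.5)*4.8)],True,col,1)
    out.append(im)
cv2.imwrite('pics/c10.png',np.hstack(out));print(r.sense()['position'])
E
```

```text
[0.53224452 0.15694256 0.17662097]
```

View pics/c10.png

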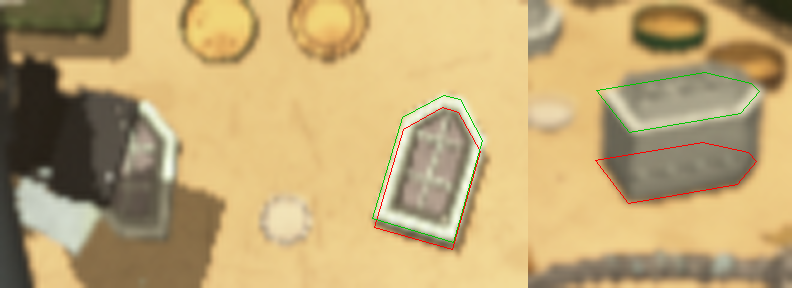

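The last picture shows a flush three-high stack in place. The top deck lies on the projected 57 mm outline in both views, clips over clips, level, with the stack where it was. The odd tray hasn't moved.

```bash
python3 -c "
from h import *
print(r.sign_off())"
```

```text
the job is handed in; nothing more can be done
None
```

The matching tray, the far-left one with both far corners clipped, is now on the stack with clipped corners over clipped corners. I let go of it and handed the job in at about 13.6 s on the robot's clock.

- **Seating:** About 6 N of contact came at a reported height of 21.3 mm, exactly the home height I had computed. In the last pictures the top tray's deck lies on the outline projected for a fully seated tray in both views. It looks level, and the stack has not moved visibly.
- **Other items:** The gripper never touched the odd tray or the red look-alike. In the last top view the odd tray, partly hidden by the gripper, appears to be where it was.
- **Disagreement found:** The fingertips sit roughly 20 mm higher than the reported tool position. Because of this my first close passed above the tray's sides without touching anything. I reopened, went about 22 mm lower, gripped at 65 mm opening as expected, and used that height as the reference for placing.

The highest wrist force I read was about 6 N. No checks failed apart from that first close.

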